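# Load jars into a hidden-latch stock drawer

## Robot

A 6-joint arm with a two-finger parallel gripper is mounted at the origin on the work surface. World frame = base frame: x ahead of the robot, y to its left, z up, the work surface at z = 0. Lengths are in mm, angles in degrees, forces in N, time in s.
With the tool pointing down it reaches from about 350 to 850 mm from the base axis. Payload 8.1 kg.
Tool frame: the origin (TCP) lies at the centre of the arm's flange, where the gripper is bolted on; the fingertips stand 173 mm ahead of it and the grasp point (between the pads) lies 155 mm ahead of it; z points along the fingers, y is the line along which they close (so a half turn about z gives the same grasp; the last joint's range is limited). The gripper opens to 85 mm and grips with 20 to 120 N. Pads are 22 mm wide; open, the fingers measure 114 mm over their backs; the gripper's body (76 mm by 85 mm) begins 54 mm behind the grasp point. The pads swing forward as they close: fully open they stand 13 mm farther back than shut.
Start: joints at [-74.851, 7.471, 85.268, -0, 87.261, -4.893], TCP at [205.646, -563.663, 404.692] pointing down, gripper open.
Joint ranges: [-169.43, 169.43], [-51.17, 129.36], [1.28, 143.12], [-76.62, 256.62], [0, 156.53], [-152.29, 152.29]. Speed limits (degrees/s): [136.94, 136.94, 159.86, 180, 180, 180].

## Interface

Orientations are given as [roll, pitch, yaw] about the fixed x, y, z axes, in that order (R = Rz(yaw) Ry(pitch) Rx(roll)).
In Python, from bench import * gives the robot as it stands.
- The arm moves only by the shell command python3 -m jog 'ROWS' [FORCE]. ROWS is text: rows parted by semicolons, each of 7 numbers parted by spaces: the shift along the tool's x, y, z scaled (see below), then the turn, a rotation vector about the tool's x, y, z scaled (see below), then the closure, from -1 (fully open) to 1 (shut). In form: tx ty tz wx wy wz hand; .... A call has 1 to 5 rows; each row shifts and turns the commanded pose from where the row before left it, along the tool's axes as they then stand; what a row does not reach is not made up. The controller multiplies each number of a shift by 0.1 m and each number of a turn by 60 degrees. A row lasts 1/8 s, in which the tool goes at most 62.5 mm and 10.7 degrees, less where a joint would pass 70% of its speed; a pose out of reach is approached as far as the arm can. A call with a number of a shift or a turn outside -1 to 1 is refused whole. A call with a gripper value outside its range is refused whole. The fingers move at their own pace and stop on an object; FORCE is the grip in N (left out, the last holds). Time passes only in rows, so rows that do not move let the fingers close. It gives the time, the measured TCP pose, the force, the opening and the grip force at its end, in the units of the state.
- sense(): the state, without advancing time (a new reading comes with each control period).
- snapshot(name): name is "side" or "top" or "wrist"; returns a dict with "img" (400x640x3 uint8, red, green, blue), "fx", "fy", "cx", "cy" (pixels), "dist" ([k1, k2, p1, p2, k3] as OpenCV has them; the pictures are not rectified), "extrinsics" (4x4, takes a point from camera to world coordinates). Camera axes: x right, y down, z forward; pixel columns grow to the right and rows downward; lengths in mm; the calibration is good to about 2 mm. A picture is of the moment at which its call begins. There is no depth.
- hand_in(): hands the job in; it is judged then, once.
The state is a dict: "time": time; "joint_pos": joint angles; "qd": joint speeds; "joint_efforts": joint torques, N m; "tool_pos": TCP position; "tcp_rot": TCP orientation; "ft_force": force on the tool from outside, world axes, zero at the start; "wrist_torque": the same for the moment, N m; "finger_gap": finger opening in mm; "grip_force": force on a finger pad.
Only numpy, scipy, OpenCV 4.12 (cv2) and the standard library are available. Lean on these libraries where they do the work, as an engineer would, in place of code of your own. Each camera call takes 0.05 s, during which the arm holds its last target. There are 200 camera calls.

## Task

Lift the release key from its stand and push its blade down through the narrow slot in the top of the white stock cabinet to press the hidden latch tab, so that the drawer pops out. Put the key back in its stand, pull the drawer fully open, and stand every specimen jar that is on the bench upright in the drawer, one to a compartment. Then push the drawer shut until it latches and stays shut, without disturbing the other things on the bench.

Things in the scene. Friction and masses are not known exactly. Their poses are not given: they have to be found in the camera images.
- cabinet: white metal cabinet fixed to the bench, 190 mm deep (x), 230 mm wide (y), 105 mm high; origin under its centre; x from the drawer front to the back, y to its left, z up. Drawer opens at its -x side; the slot is at x = -50, y = -85 mm
- slot (a point): centre of the black-rimmed slot in the cabinet's top, level with the top face; axes as the cabinet's. Slot 28 mm (x) by 12 mm (y) through an 8 mm thick top. Straight below, 47 mm under the top face, lies a hidden brass tab plate 36 x 30 mm
- tab (a joint): how far the hidden tab is pressed down, m: 0 up, 0.014 at its hard stop. Spring about 1.5 N at first, 3 N pressed. Pressed about 0.008 it frees the drawer, which springs out 30 to 40 mm; the tab comes up again when let go
- drawer (a joint): how far the drawer is out towards the cabinet's -x, m: 0 home, 0.15 fully open (stop). Latched it stays within 0 to 0.004. Unlatched, a spring pushes it out to about 0.03 (6 N at home, 3 N at 0.03); beyond, it slides with about 1 N of friction and stays where left. Shutting takes about 10 N all the way to 0, where the tab clicks up and holds it
- tray (a point): middle of the upper face of the drawer tray's floor, 14 mm above the bench; moves with the drawer; axes as the cabinet's. Tray 112 (x) by 152 mm (y) inside; walls and a cross-shaped divider, 4 mm thick, 30 mm high, make four compartments of 54 x 74 mm centred at x = +-29, y = +-39 mm. Drawer front: 8 mm thick at x = -61 mm, top 85 mm above the bench
- handle (a point): grip point of the drawer handle; moves with the drawer; axes as the cabinet's. An upright steel fin in the middle of the drawer front, 16 mm thick (y), 40 mm high (top 92 mm above the bench), 60 mm out from the front, with an end lip 26 mm wide, 8 mm thick. The point is 74 mm above the bench, 28 mm out from the front panel; pinch it across y from above
- key_grip (a point): centre of the key's grip; z up along the key, x along the blade's width. Release key, about 120 g: black grip 40 (x) by 24 (y) by 50 mm high, below it a flat steel blade 20 (x) by 6 (y) mm, 70 mm long. It stands blade down in its stand, grip resting on the stand's top, this point then 103 mm above the bench. Same after a half turn
- key_tip (a point): the lower end of the key's blade, on its axis, 95 mm below key_grip
- stand_top (a point): centre of the pocket mouth on top of the key's grey stand, 78 mm above the bench; x along the pocket. Stand 70 x 60 mm on a rubber foot 90 x 80 mm, fixed. Pocket 28 (x) by 12 mm (y), 72 mm deep, wider than the blade (3 to 4 mm play each side). Seated, the key's grip rests on the top, key_grip 25 mm above this point
- jar_a_mid (a point): squat round specimen jar with a white screw cap, clear body and tan food in the bottom, diameter 44 mm, 62 mm tall, about 90 g, stands upright on the bench; this point is its centre (31 mm above its base), z up its axis. There are two to four jars: an absent one reads None
- jar_b_mid (a point): jar like jar_a, same size; its centre; None if absent
- jar_c_mid (a point): jar like jar_a, same size; its centre; None if absent
- jar_d_mid (a point): jar like jar_a, same size; its centre; None if absent
- dish_center (a point): bystander: centre of a closed pale petri dish, 90 mm across, 18 mm high; leave it alone
- slide_box: bystander: blue slide box 100 x 80 x 35 mm; origin under its centre; leave it alone
- beaker: bystander: pale open beaker, 64 mm across, 80 mm high; origin under its centre; leave it alone
Mind the look-alikes: they are no part of the job. There is more than one size of the part that bears key_grip; the job needs the largest.

How it is judged:
By the outcome, as a careful person would: the job done as asked, in the order asked, and still so for the second after the job is handed in, with the robot touching nothing.
Of jar_a, jar_b, jar_c, jar_d only 2 to 4 are there at a start; the rules pass over those that are not, and their reading is None.
At some moment in a run one of jar_a, jar_b, jar_c, jar_d may be knocked a few centimetres aside while the robot is not near it.
It also fails if it takes over 210 s, if anything falls off the work surface, if the arm or the gripper's body presses on something with over 40 N, if the wrist force passes 120 N, or if a joint passes its speed limit or range.

## Working session

There is one attempt and no reset: what is moved stays moved. The work goes in short steps, Python scripts to look and compute and a shell command to move; the robot and the scene stay as the last step left them, time stands still between calls to the robot, and variables do not carry over. Pictures are saved under pics/ and viewed, at most 14 in all, crops included, and the job is handed in when it is done.

```bash
mkdir -p pics; ls
python3 - <<'E'
from bench import *
import cv2
for n in ("top","side","wrist"):
    s=snapshot(n); cv2.imwrite(f"pics/{n}0.png",s["img"][:,:,::-1]); print(n,s["fx"],s["cx"],s["cy"],s["dist"],s["extrinsics"])
print(sense())
E
```

```text
pics
top 395.09574130113765 316.2623068360365 204.00198568659096 [-0.01699968  0.          0.          0.          0.        ] [[ 2.65857977e-02 -9.88110509e-01  1.51429248e-01  3.93535682e+02]
 [-9.99525427e-01 -2.86337266e-02 -1.13591356e-02 -1.10303385e+01]
 [ 1.55600649e-02 -1.51055392e-01 -9.88402829e-01  1.19097918e+03]
 [ 0.00000000e+00  0.00000000e+00  0.00000000e+00  1.00000000e+00]]
side 449.7624158274426 323.6824003842393 199.1611475637382 [-0.00786544  0.          0.          0.          0.        ] [[-7.78905959e-01 -4.17612128e-01  4.67873506e-01  3.48984910e+01]
 [-6.26722338e-01  4.91079247e-01 -6.05029160e-01  6.46772010e+02]
 [ 2.29045457e-02 -7.64487596e-01 -6.44231401e-01  7.70347615e+02]
 [ 0.00000000e+00  0.00000000e+00  0.00000000e+00  1.00000000e+00]]
wrist 291.0977169374351 318.6139108511174 197.18137791302743 [-0.00705951  0.          0.          0.          0.        ] [[ 3.42981768e-01 -8.88181092e-01 -3.05774188e-01  2.84480634e+02]
 [-9.39339971e-01 -3.24987308e-01 -1.09652490e-01 -5.34464412e+02]
 [-1.98146193e-03  3.24834722e-01 -9.45768723e-01  3.71123691e+02]
 [ 0.00000000e+00  0.00000000e+00  0.00000000e+00  1.00000000e+00]]
{'time': 0.15, 'joint_pos': array([-7.48526334e+01,  7.50619355e+00,  8.53145159e+01, -1.50913817e-03,
        8.72610044e+01, -4.89381113e+00]), 'qd': array([ 0.0564777 , -0.08869458, -0.23114701, -0.02488834,  0.03445636,
       -0.05623276]), 'joint_efforts': array([ 9.37915102e-04, -5.70064652e+01, -5.01157451e+01, -1.70369331e-04,
        9.79145727e-03, -1.38911150e-05]), 'tool_pos': array([ 205.58167217, -563.50064501,  403.87866938]), 'tcp_rot': array([-1.79918456e+02, -5.46912953e-03,  2.00412470e+01]), 'ft_force': array([ 1.06728248,  0.49250011, -1.00535986]), 'wrist_torque': array([0.00777549, 0.02552173, 0.0085031 ]), 'grip_force': 0.0, 'finger_gap': 85.57764414029302}
```

View pics/top0.png

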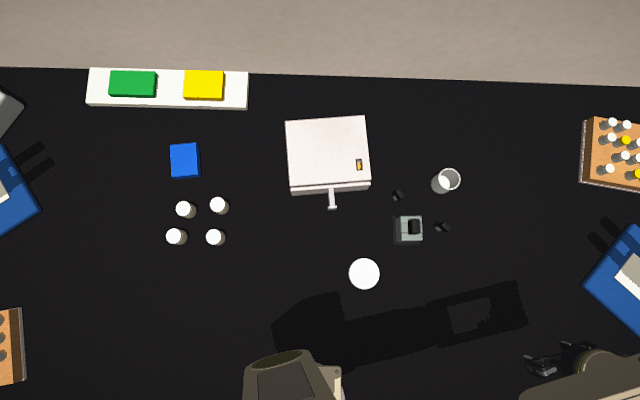

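View pics/side0.png

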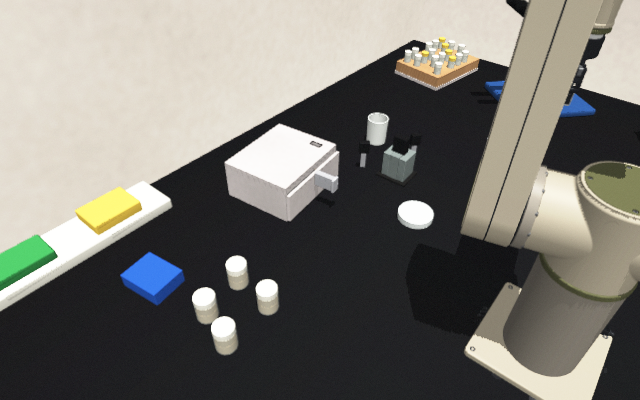

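The top view shows the cabinet at about (328,155), slot (359,165), handle tip (332,207), stand with key (408,229), four jars around (176–219, 205–237), dish (364,273) and beaker (447,180). The side view agrees, and two small decoy keys stand beside the stand.

```bash
cat > h.py <<'E'
from bench import *
import cv2, numpy as np
from scipy.spatial.transform import Rotation as Ro
def pt(s,px,z):
    K=np.array([[s["fx"],0,s["cx"]],[0,s["fy"],s["cy"]],[0,0,1.]])
    u=cv2.undistortPoints(np.array(px,float).reshape(-1,1,2),K,np.array(s["dist"],float)).reshape(-1,2)
    T=np.array(s["extrinsics"]); d=np.c_[u,np.ones(len(u))]@T[:3,:3].T; o=T[:3,3]
    return o+d*((z-o[2])/d[:,2])[:,None]
def ray(s,px):
    a=pt(s,px,0)[0];o=np.array(s["extrinsics"])[:3,3]; return o,(a-o)/np.linalg.norm(a-o)
def proj(s,P):
    T=np.linalg.inv(np.array(s["extrinsics"]));K=np.array([[s["fx"],0,s["cx"]],[0,s["fy"],s["cy"]],[0,0,1.]])
    return cv2.projectPoints(np.array(P,float).reshape(-1,1,3),cv2.Rodrigues(T[:3,:3])[0],T[:3,3],K,np.array(s["dist"],float))[0].reshape(-1,2)
def go(pos,yaw,grasp=True):
    """tool-axis move from present pose to grasp point pos (mm, world), tool down, given yaw; prints totals in row units"""
    s=sense(); R=Ro.from_euler('xyz',s["tcp_rot"],degrees=True)
    yaws=[yaw+180*k for k in(-2,-1,0,1,2)]; y0=s["tcp_rot"][2]; yaw=min(yaws,key=lambda a:abs(a-y0))
    Rt=Ro.from_euler('xyz',[180,0,yaw],degrees=True)
    tcp=np.array(pos,float)+([0,0,155] if grasp else 0)
    d=tcp-s["tool_pos"]
    print("tcp",s["tool_pos"].round(1),s["tcp_rot"].round(2),"-> world d",d.round(1))
    print("shift units, tool axes now",(R.inv().apply(d)/100).round(3),"in final axes",(Rt.inv().apply(d)/100).round(3),"turn",((R.inv()*Rt).as_rotvec(degrees=True)/60).round(3),"deg J6",s["joint_pos"][5].round(1))
E
python3 - <<'E'
from h import *
s=snapshot("top"); im=s["img"]
m=(im.min(2)>150).astype(np.uint8)
c,_=cv2.findContours(m,cv2.RETR_EXTERNAL,cv2.CHAIN_APPROX_SIMPLE)
for k in c:
    if cv2.contourArea(k)>60:
        p,r=cv2.minEnclosingCircle(k); print(np.round(p),round(r,1),pt(s,[p],60)[0].round(0))
for n,p,z in [("slot",(359,165),105),("handle",(332,207),92),("key",(413,226),128),("stand",(408,229),78),("cabTL",(285,122),105),("cabTR",(364,116),105),("cabBR",(371,184),105),("cabBL",(290,188),105),("bluebox",(185,160),35)]:
    print(n,pt(s,[p],z)[0].round(0))
t=im[100:290,150:480]
cv2.imwrite("pics/c1.png",cv2.resize(im[170:250,380:460],None,fx=7,fy=7,interpolation=cv2.INTER_CUBIC)[:,:,::-1])
E
```

```text
[338. 388.] 11.1 [ 63. -98.  60.]
[364. 273.] 15.7 [ 372. -163.   60.]
[636. 276.] 22.7 [ 382. -952.   60.]
[412. 236.] 9.8 [ 480. -300.   60.]
[213. 236.] 7.9 [465. 267.  60.]
[173. 236.] 7.8 [464. 382.  60.]
[410. 223.] 11.4 [ 518. -298.   60.]
[183. 208.] 7.7 [544. 360.  60.]
[217. 204.] 7.6 [559. 263.  60.]
[  0. 192.] 9.5 [574. 894.  60.]
[330. 186.] 40.1 [621. -63.  60.]
[449. 179.] 11.3 [ 654. -412.   60.]
[328. 150.] 51.5 [729. -53.  60.]
[166.  86.] 82.4 [915. 440.  60.]
slot [ 675. -141.  105.]
handle [555. -68.  92.]
key [ 504. -287.  128.]
stand [ 500. -286.   78.]
cabTL [795.  73. 105.]
cabTR [ 821. -154.  105.]
cabBR [ 621. -176.  105.]
cabBL [603.  51. 105.]
bluebox [693. 373.  35.]
```

View pics/c1.png

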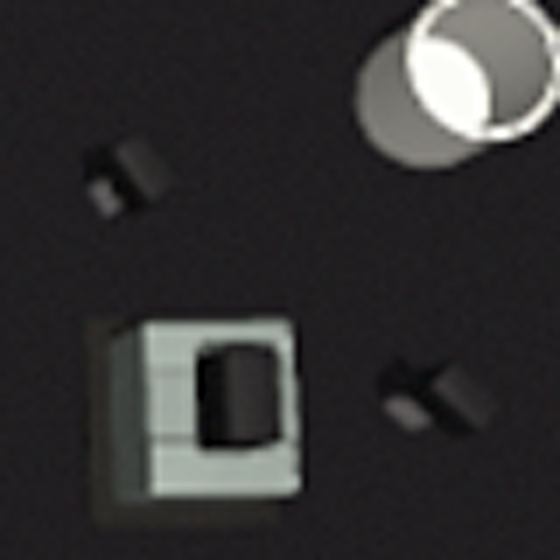

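```bash
python3 -m jog '0.55 -0.24 0 0 0 0 -1;0.55 -0.24 0 0 0 0 -1;0.55 -0.24 0 0 0 0 -1;0.55 -0.24 0 0 0 0 -1;0.55 -0.24 0 0 0 0 -1'; python3 -m jog '0.5 -0.22 0 0 0 0 -1;0.5 -0.2 0 0 0 0 -1;0 0 0 0 0 0.13 -1;0 0 0 0 0 0.12 -1;0 0 0 0 0 0 -1'
python3 - <<'E'
from h import *
s=snapshot("wrist"); cv2.imwrite("pics/w1.png",s["img"][:,:,::-1]); go([502,-287,250],5); print(sense()["time"])
E
```

```text
time: 0.82
tool_pos: [423.9, -355.1, 404.7]
tcp_rot: [180.0, -0.0, 20.0]
ft_force: [0.6, -0.5, -0.0]
finger_gap: 85.5
grip_force: 0.0
time: 1.45
tool_pos: [502.5, -282.7, 404.4]
tcp_rot: [-180.0, 0.0, 5.1]
ft_force: [-0.3, 0.3, 1.3]
finger_gap: 85.6
grip_force: 0.0
tcp [ 502.4 -282.9  404.5] [-1.7999e+02  2.0000e-02  5.2000e+00] -> world d [-0.4 -4.1  0.5]
shift units, tool axes now [-0.008  0.04  -0.005] in final axes [-0.007  0.04  -0.005] turn [-0.     0.     0.003] deg J6 50.3
1.5
```

View pics/w1.png

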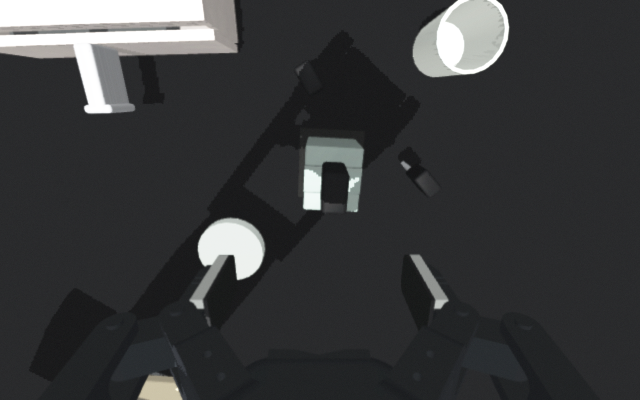

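Run:
```python
from h import *
s=snapshot("wrist"); im=s["img"][115:225,285:385]
g=np.clip(im.astype(float)*1.6+15,0,255).astype(np.uint8)
cv2.imwrite("pics/w1c.png",cv2.resize(g,None,fx=5.4,fy=5.4,interpolation=cv2.INTER_CUBIC)[:,:,::-1])
```

```text
(no output)
```

View pics/w1c.png

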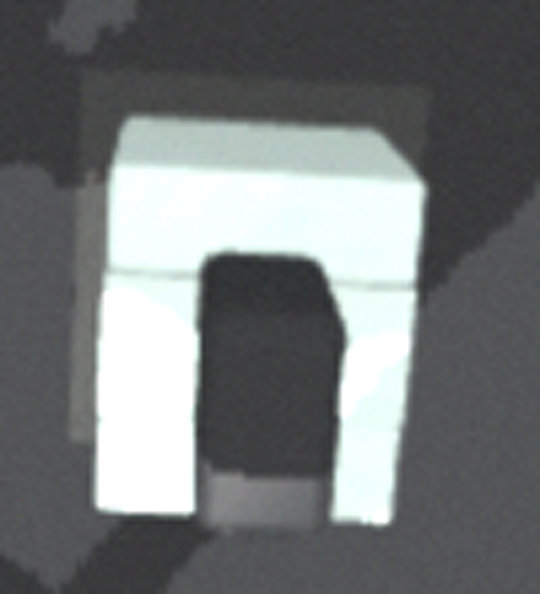

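Run:
```python
from h import *
s=snapshot("wrist")
f=lambda L:[(285+x/5.4-.4,115+y/5.4-.4) for x,y in L]
a=pt(s,f([(110,165),(425,185),(392,520),(97,512)]),78); print(a.round(1),a.mean(0))
for e in (a[0]-a[3],a[1]-a[2]): print(np.degrees(np.arctan2(e[1],e[0])),np.linalg.norm(e))
for e in (a[0]-a[1],a[3]-a[2]): print(np.degrees(np.arctan2(-e[0],e[1])),np.linalg.norm(e))
b=pt(s,f([(202,308),(343,325),(324,525),(200,525)]),128); print(b.round(1),b.mean(0))
c=pt(s,f([(118,118),(375,128)]),9);print(c)
```

```text
[[ 539.1 -265.6   78. ]
 [ 540.8 -324.5   78. ]
 [ 473.4 -327.4   78. ]
 [ 469.7 -268.2   78. ]] [ 505.76545078 -296.42410932   78.        ]
2.1942385516152156 69.46485136023766
2.4307129320864687 67.44799006321297
1.6033868669459967 58.994139794825735
3.5561421757450478 59.286124867761
[[ 525.8 -283.5  128. ]
 [ 525.1 -306.2  128. ]
 [ 490.6 -307.3  128. ]
 [ 488.7 -286.7  128. ]] [ 507.55927133 -295.93781143  128.        ]
[[ 538.96420713 -264.30516288    9.        ]
 [ 542.06163407 -322.91693027    9.        ]]
```

The crop shows the stand top with corners (110,165), (425,185), (392,520) and (97,512), giving a centre of (506,-296) and yaw of about 2.4°. The key sits in the middle. Next I look at the cabinet from above.

```bash
python3 -m jog '0.35 -0.38 0 0 0 0 -1;0.35 -0.38 0 0 0 0 -1;0.35 -0.38 0 0 0 0 -1;0.3 -0.38 0 0 0 0 -1;0 0 0 0 0 0 -1'
python3 - <<'E'
from h import *
s=snapshot("wrist"); cv2.imwrite("pics/w2.png",s["img"][:,:,::-1])
E
```

```text
time: 2.22
tool_pos: [624.7, -116.9, 404.4]
tcp_rot: [-179.9, -0.0, 5.4]
ft_force: [0.4, -0.3, 0.3]
finger_gap: 85.7
grip_force: 0.0
```

View pics/w2.png

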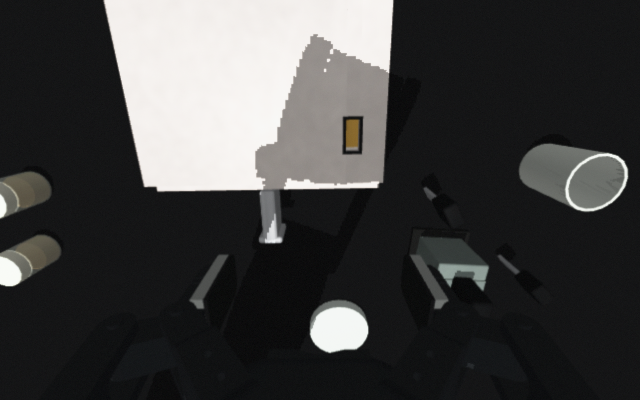

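The wrist view shows the slot, brass with a black rim, at about (353,135). The cabinet's right edge runs from (392,0) to (384,183), and the handle is at (272,215).

Run:
```python
from h import *
s=snapshot("wrist"); im=s["img"].astype(int)
roi=np.zeros(im.shape[:2],np.uint8); roi[108:162,335:372]=1
nonwhite=((im[:,:,2]<90)&(roi>0)).astype(np.uint8)
c=max(cv2.findContours(nonwhite,cv2.RETR_EXTERNAL,cv2.CHAIN_APPROX_NONE)[0],key=cv2.contourArea)
r=cv2.minAreaRect(c); bp=cv2.boxPoints(r); P=pt(s,bp,105); print(r,P.round(1),"slot",P.mean(0))
print([np.linalg.norm(P[i]-P[i-1]).round(1) for i in range(4)],[np.degrees(np.arctan2(*(P[i]-P[i-1])[[1,0]])).round(1) for i in range(4)])
bl=(im[:,:,2]<40)&(nonwhite>0)
br=((im[:,:,0]-im[:,:,2]>60)&(roi>0)).astype(np.uint8);ys,xs=np.nonzero(br);print("brass",xs.min(),xs.max(),ys.min(),ys.max())
# cabinet side edges
w=(im.min(2)>90)
L=[];Rr=[]
for y in range(5,175,3):
    x=np.nonzero(w[y])[0]; x=x[(x>90)&(x<420)]; L.append((x[0]-.5,y)); Rr.append((x[-1]+.5,y))
for q in(L,Rr):
    P=pt(s,q,105); vx,vy,x0,y0=cv2.fitLine(P[:,:2].astype(np.float32),cv2.DIST_HUBER,0,.01,.01).ravel(); print("edge yaw",np.degrees(np.arctan2(vy,vx)),"y at x=675",y0+(675-x0)*vy/vx)
h=pt(s,[(263,200),(280,200),(262,230),(283,230),(258,240),(286,240)],92);print("handle",h.round(1))
```

```text
((350.0, 133.5), (37.0, 20.0), 90.0) [[ 694.4 -130.7  105. ]
 [ 696.  -148.3  105. ]
 [ 663.4 -152.8  105. ]
 [ 661.7 -134.5  105. ]] slot [ 678.88296449 -141.58753519  105.        ]
[np.float64(32.8), np.float64(17.7), np.float64(32.9), np.float64(18.4)] [np.float64(6.6), np.float64(-84.7), np.float64(-172.1), np.float64(95.3)]
brass 344 355 119 145
edge yaw 6.33887 y at x=675 58.24769
edge yaw 6.0188007 y at x=675 -171.969
handle [[603.4 -63.2  92. ]
 [605.  -80.4  92. ]
 [569.6 -63.1  92. ]
 [571.7 -85.2  92. ]
 [557.4 -59.2  92. ]
 [560.2 -89.1  92. ]]
```

Run:
```python
from h import *
go([506,-296.3,103],2.4)
```

```text
tcp [ 623.5 -119.6  404.4] [1.7999e+02 4.0000e-02 5.1600e+00] -> world d [-117.5 -176.7 -146.4]
shift units, tool axes now [-1.328  1.653  1.465] in final axes [-1.248  1.716  1.464] turn [0.    0.001 0.046] deg J6 69.4
```

```bash
python3 -m jog '0 0 0 0 0 0.046 -1;-0.33 0.45 0 0 0 0 -1;-0.33 0.45 0 0 0 0 -1;-0.33 0.45 0 0 0 0 -1;-0.258 0.366 0.3 0 0 0 -1'; python3 -m jog '0 0 0.45 0 0 0 -1;0 0 0 0 0 0 -1;0 0 0 0 0 0 -1'
python3 - <<'E'
from h import *
go([506,-296.3,103],2.4)
s=snapshot("wrist"); im=s["img"];cv2.imwrite("pics/w3.png",im[:,:,::-1])
E
```

```text
time: 2.95
tool_pos: [503.9, -299.6, 377.8]
tcp_rot: [179.7, -0.3, 2.2]
ft_force: [-0.0, -0.1, -0.2]
finger_gap: 85.6
grip_force: 0.0
time: 3.32
tool_pos: [505.7, -296.6, 331.4]
tcp_rot: [180.0, -0.1, 2.3]
ft_force: [0.0, -0.5, 0.9]
finger_gap: 85.4
grip_force: 0.0
tcp [ 505.7 -296.6  331.4] [ 1.7995e+02 -6.0000e-02  2.2700e+00] -> world d [  0.3   0.3 -73.4]
shift units, tool axes now [ 0.003 -0.004  0.734] in final axes [ 0.004 -0.003  0.734] turn [ 0.001 -0.001 -0.002] deg J6 52.3
```

View pics/w3.png

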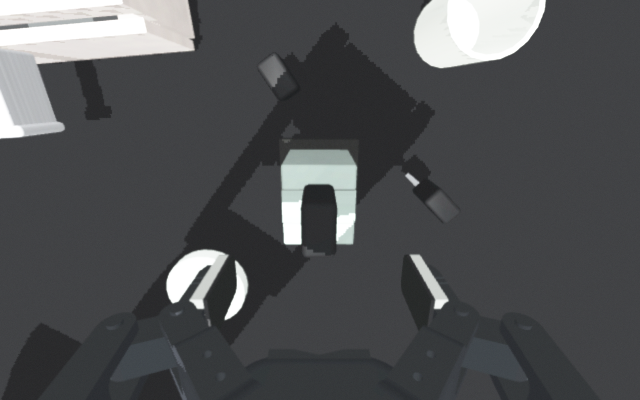

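The key at (318,220) is centred between the pads, so I descend and grip.

```bash
python3 -m jog '0 0 0.4 0 0 0 -1;0 0 0.31 0 0 0 -1;0 0 0 0 0 0 -1;0 0 0 0 0 0 1;0 0 0 0 0 0 1' 40; python3 -m jog '0 0 0 0 0 0 1;0 0 0 0 0 0 1;0 0 0 0 0 0 1;0 0 0 0 0 0 1;0 0 0 0 0 0 1' 40
```

```text
time: 4.0
tool_pos: [506.7, -296.6, 261.4]
tcp_rot: [179.9, -0.2, 2.3]
ft_force: [0.3, -0.5, 1.1]
finger_gap: 51.6
grip_force: 0.0
time: 4.62
tool_pos: [506.1, -296.4, 259.9]
tcp_rot: [179.9, -0.1, 2.3]
ft_force: [-0.4, 1.0, 6.2]
finger_gap: 23.7
grip_force: 40.1
```

```bash
python3 -m jog '0 0 -0.2 0 0 0 1;0 0 -0.35 0 0 0 1;0 0 -0.35 0 0 0 1;0 0 -0.4 0 0 0 1;0 0 0 0 0 0 1' 60
python3 - <<'E'
from h import *
s=sense();print(s["finger_gap"],s["ft_force"]);go([678.9,-141.5,0],6.2)
s=snapshot("wrist"); im=s["img"];cv2.imwrite("pics/w4.png",im[:,:,::-1])
E
```

```text
time: 5.25
tool_pos: [506.5, -296.7, 394.5]
tcp_rot: [179.7, -0.4, 2.3]
ft_force: [0.4, 0.5, -0.4]
finger_gap: 23.6
grip_force: 58.9
23.646942978071472 [ 0.37966864  0.54277741 -0.40453384]
tcp [ 506.5 -296.7  394.5] [179.71  -0.38   2.28] -> world d [ 172.4  155.2 -239.5]
shift units, tool axes now [ 1.769 -1.494  2.399] in final axes [ 1.882 -1.357  2.395] turn [ 0.005 -0.006 -0.065] deg J6 52.4
```

View pics/w4.png

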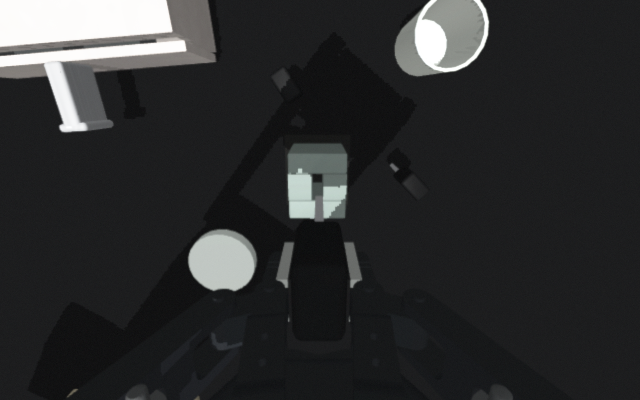

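The key is held upright and has cleared the stand. The blade tip is at about (318,210) and the pocket mouth at (318,180).

```bash
python3 -m jog '0 0 0 0 0 -0.065 1;0.47 -0.34 0 0 0 0 1;0.47 -0.34 0 0 0 0 1;0.47 -0.34 0 0 0 0 1;0.47 -0.335 0 0 0 0 1'; python3 -m jog '0 0 0.1 0 0 0 1;0 0 0 0 0 0 1;0 0 0 0 0 0 1'
python3 - <<'E'
from h import *
go([678.9,-141.5,0],6.2)
s=snapshot("wrist"); im=s["img"];cv2.imwrite("pics/w5.png",cv2.resize(im[140:300,240:400],None,fx=3.7,fy=3.7,interpolation=cv2.INTER_CUBIC)[:,:,::-1])
R=Ro.from_euler('xyz',sense()["tcp_rot"],degrees=True);t=sense()["tool_pos"]+R.apply([0,0,252]);print("tip",t)
print("slot px",proj(s,[[678.9,-141.5,105]]),"tip px",proj(s,[t]))
E
```

```text
time: 5.92
tool_pos: [678.7, -139.7, 387.1]
tcp_rot: [-179.9, 0.1, 6.2]
ft_force: [1.1, -1.1, -0.3]
finger_gap: 23.2
grip_force: 59.0
time: 6.3
tool_pos: [677.2, -142.2, 378.3]
tcp_rot: [-180.0, 0.1, 6.1]
ft_force: [-0.5, -0.8, -1.3]
finger_gap: 23.4
grip_force: 59.1
tcp [ 677.2 -142.2  378.3] [-1.7999e+02  8.0000e-02  6.1000e+00] -> world d [   1.7    0.7 -223.3]
shift units, tool axes now [ 0.021 -0.005  2.233] in final axes [ 0.018 -0.005  2.233] turn [-0.     0.001 -0.002] deg J6 67.8
tip [ 677.19835225 -142.38121109  126.91712159]
slot px [[318.35483484 196.23660685]] tip px [[319.18630586 207.14915143]]
```

View pics/w5.png

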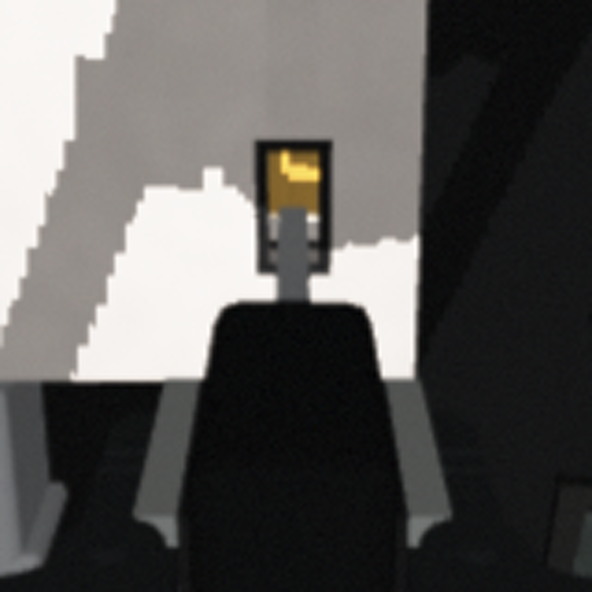

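The slot rim is centred at crop x≈293 and the blade at x≈292, so they are aligned. I insert with a 1.7 mm x correction.

```bash
python3 -m jog '0.018 -0.004 0.2 0 0 0 1;0 0 0.2 0 0 0 1;0 0 0.15 0 0 0 1;0 0 0 0 0 0 1' 80; python3 -c "
from h import *
s=sense();print(s['ft_force'],s['wrist_torque'],s['tool_pos'],s['tcp_rot'])"
```

```text
time: 6.85
tool_pos: [678.9, -140.4, 320.5]
tcp_rot: [-179.9, 0.3, 6.2]
ft_force: [0.0, 0.3, -1.2]
finger_gap: 23.4
grip_force: 80.4
[ 0.02306448  0.28633292 -1.22687438] [-0.01026043 -0.03413064 -0.00210706] [ 678.87231497 -140.42680291  320.50708559] [-179.89692496    0.25252977    6.17277331]
```

```bash
python3 -m jog '0 0 0.1 0 0 0 1;0 0 0.06 0 0 0 1;0 0 0.04 0 0 0 1;0 0 0 0 0 0 1;0 0 0 0 0 0 1'
python3 - <<'E'
from h import *
s=snapshot("top");cv2.imwrite("pics/t2.png",cv2.resize(s["img"][110:240,270:430],None,fx=4,fy=4)[:,:,::-1])
E
```

```text
time: 7.48
tool_pos: [679.7, -140.6, 304.1]
tcp_rot: [180.0, -0.0, 6.2]
ft_force: [-0.7, 0.2, 0.7]
finger_gap: 23.5
grip_force: 80.9
```

View pics/t2.png

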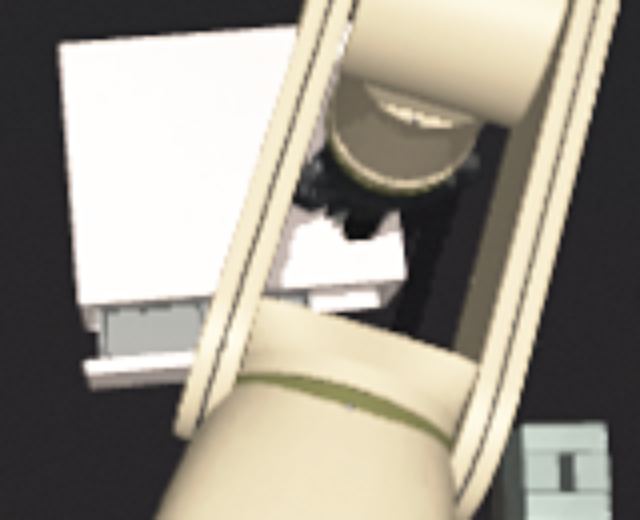

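The drawer front now stands clear of the cabinet at crop (130,370), so the latch has released. I withdraw the key and return it to the stand.

```bash
python3 -m jog '0 0 -0.3 0 0 0 1;0 0 -0.3 0 0 0 1;0 0 -0.3 0 0 0 1;0 0 0 0 0 0 1'; python3 -c "
from h import *
go([506,-296.3,0],2.4)"
```

```text
time: 8.02
tool_pos: [680.5, -140.8, 397.6]
tcp_rot: [179.9, -0.4, 6.2]
ft_force: [0.6, -0.0, -0.6]
finger_gap: 23.3
grip_force: 80.8
tcp [ 680.5 -140.8  397.6] [179.86  -0.36   6.18] -> world d [-174.5 -155.5 -242.6]
shift units, tool axes now [-1.918  1.352  2.418] in final axes [-1.809  1.481  2.426] turn [ 0.002 -0.006  0.063] deg J6 67.9
```

```bash
python3 -m jog '0 0 0 0 0 0.065 1;-0.45 0.37 0 0 0 0 1;-0.45 0.37 0 0 0 0 1;-0.45 0.37 0 0 0 0 1;-0.45 0.37 0 0 0 0 1';python3 -m jog '0 0 0.2 0 0 0 1;0 0 0 0 0 0 1;0 0 0 0 0 0 1'
python3 - <<'E'
from h import *
go([506,-296.3,0],2.4)
s=snapshot("wrist"); im=s["img"];cv2.imwrite("pics/w6.png",cv2.resize(im[150:290,250:390],None,fx=4,fy=4,interpolation=cv2.INTER_CUBIC)[:,:,::-1])
R=Ro.from_euler('xyz',sense()["tcp_rot"],degrees=True);t=sense()["tool_pos"]+R.apply([0,0,252]);print("tip",t)
print("pocket px crop",(proj(s,[[506,-296.3,78]])-[250,150])*4)
E
```

```text
time: 8.65
tool_pos: [504.0, -296.4, 391.7]
tcp_rot: [-179.9, 0.1, 2.3]
ft_force: [0.9, -0.3, -1.8]
finger_gap: 23.2
grip_force: 80.7
time: 9.02
tool_pos: [506.4, -294.7, 373.0]
tcp_rot: [-179.9, 0.0, 2.4]
ft_force: [-0.0, -0.2, -0.6]
finger_gap: 23.4
grip_force: 80.7
tcp [ 506.4 -294.7  373. ] [-1.7994e+02  5.0000e-02  2.3600e+00] -> world d [  -0.4   -1.6 -218. ]
shift units, tool axes now [-0.003  0.018  2.18 ] in final axes [-0.005  0.016  2.18 ] turn [-0.001  0.001 -0.001] deg J6 52.4
tip [ 506.57553984 -294.63193278  121.51881109]
pocket px crop [[283.56828719 164.82314787]]
```

View pics/w6.png

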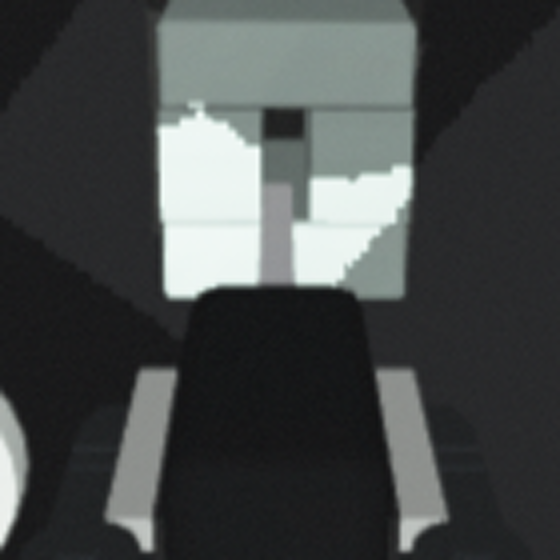

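The blade sits at crop x≈277 and the pocket centre at x≈285. I correct 1.7 mm and lower the key.

```bash
python3 -m jog '-0.004 0.017 0.1 0 0 0 1;0 0 0.3 0 0 0 1;0 0 0.3 0 0 0 1;0 0 0.3 0 0 0 1;0 0 0 0 0 0 1';python3 -m jog '0 0 0.11 0 0 0 1;0 0 0 0 0 0 1;0 0 0 0 0 0 1'
```

```text
time: 9.7
tool_pos: [504.6, -296.1, 270.3]
tcp_rot: [-179.8, 0.3, 2.3]
ft_force: [-0.8, -0.5, -1.4]
finger_gap: 23.1
grip_force: 80.7
time: 10.07
tool_pos: [505.8, -297.6, 263.7]
tcp_rot: [179.9, -0.1, 2.3]
ft_force: [-0.2, 0.0, -0.8]
finger_gap: 23.1
grip_force: 80.7
```

```bash
python3 -m jog '0 0 0.03 0 0 0 1;0 0 0 0 0 0 1;0 0 0 0 0 0 1';python3 -m jog '0 0 0.01 0 0 0 1;0 0 0 0 0 0 1;0 0 0 0 0 0 1'
```

```text
time: 10.45
tool_pos: [505.6, -297.5, 260.0]
tcp_rot: [180.0, -0.0, 2.3]
ft_force: [0.8, 0.5, -0.2]
finger_gap: 22.6
grip_force: 81.0
time: 10.82
tool_pos: [505.6, -297.5, 260.0]
tcp_rot: [180.0, -0.0, 2.3]
ft_force: [-4.1, 1.5, 8.4]
finger_gap: 22.8
grip_force: 82.1
```

Contact at the seat height. I release and rise.

```bash
python3 -m jog '0 0 0 0 0 0 -1;0 0 0 0 0 0 -1;0 0 0 0 0 0 -1;0 0 0 0 0 0 -1;0 0 0 0 0 0 -1';python3 -m jog '0 0 -0.3 0 0 0 -1;0 0 -0.6 0 0 0 -1;0 0 -0.6 0 0 0 -1;0 0 0 0 0 0 -1'
python3 - <<'E'
from h import *
go([590,-72,250],6.2)
a=snapshot("wrist")["img"][100:240,250:400];b=snapshot("top")["img"][110:240,270:430]
cv2.imwrite("pics/w7.png",np.hstack([cv2.resize(a,(400,373)),cv2.resize(b,(400,373))])[:,:,::-1])
E
```

```text
time: 11.45
tool_pos: [505.4, -297.3, 258.6]
tcp_rot: [-180.0, 0.0, 2.3]
ft_force: [0.4, -0.6, -0.8]
finger_gap: 85.3
grip_force: 0.0
time: 11.95
tool_pos: [506.6, -298.1, 416.1]
tcp_rot: [179.6, -0.5, 2.3]
ft_force: [-0.3, -0.3, -1.3]
finger_gap: 85.3
grip_force: 0.0
tcp [ 506.6 -298.1  416.1] [179.58  -0.54   2.29] -> world d [ 83.4 226.1 -11.1]
shift units, tool axes now [ 0.922 -2.227  0.104] in final axes [ 1.073 -2.158  0.111] turn [ 0.007 -0.009 -0.065] deg J6 52.2
```

View pics/w7.png

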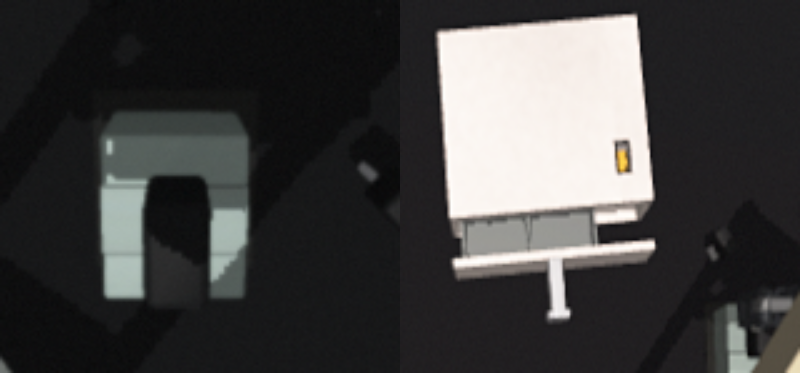

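The key is seated in the stand (left crop), and the drawer is out about 35 mm with the handle visible (right crop). I move over the handle and measure it numerically.

```bash
python3 -m jog '0 0 0 0 0 -0.065 -1;0.18 -0.56 0 0 0 0 -1;0.18 -0.56 0 0 0 0 -1;0.18 -0.56 0 0 0 0 -1;0.18 -0.5 0 0 0 0 -1';python3 -m jog '0 0 0 0 0 0 -1;0 0 0 0 0 0 -1'
cat >> h.py <<'E'
CO=np.array([719.4,-51.6]); CY=6.2
def cab(x,y):
    c,s_=np.cos(np.radians(CY)),np.sin(np.radians(CY)); return CO+np.array([c*x-s_*y,s_*x+c*y])
def tocab(p):
    c,s_=np.cos(np.radians(CY)),np.sin(np.radians(CY)); d=np.asarray(p)[...,:2]-CO; return np.stack([c*d[...,0]+s_*d[...,1],-s_*d[...,0]+c*d[...,1]],-1)
E
python3 - <<'E'
from h import *
s=snapshot("wrist"); im=s["img"]; g=im.max(2)
print(sense()["tool_pos"])
# sample image on the plane z=92 in cabinet coords, 1 mm grid
xs=np.arange(-240,-90,4);ys=np.arange(-40,41)
for x in xs:
    P=np.array([[*cab(x,y),92] for y in ys]);px=proj(s,P).astype(np.float32)
    v=cv2.remap(g,px[None,:,0],px[None,:,1],cv2.INTER_LINEAR)[0]
    print(x,[int(k) for k in v[::4]])
E
```

```text
time: 12.68
tool_pos: [553.1, -70.8, 406.2]
tcp_rot: [-179.9, 0.2, 6.2]
ft_force: [0.7, -0.1, -0.1]
finger_gap: 85.5
grip_force: 0.0
time: 12.92
tool_pos: [553.2, -72.9, 406.9]
tcp_rot: [-180.0, 0.2, 6.2]
ft_force: [0.1, -0.3, -0.4]
finger_gap: 85.3
grip_force: 0.0
[553.18034255 -73.54709592 407.2796166 ]
-240 [22, 12, 14, 13, 11, 12, 13, 11, 13, 14, 11, 12, 13, 10, 13, 13, 13, 12, 14, 12, 11]
-236 [20, 13, 14, 12, 13, 12, 13, 14, 10, 13, 14, 13, 13, 14, 12, 12, 9, 12, 13, 12, 11]
-232 [13, 12, 13, 13, 14, 12, 12, 14, 13, 13, 13, 13, 14, 13, 12, 12, 13, 12, 13, 13, 14]
-228 [15, 13, 14, 15, 13, 13, 13, 12, 15, 14, 13, 12, 14, 12, 15, 12, 11, 12, 14, 13, 12]
-224 [13, 13, 14, 14, 14, 14, 14, 11, 12, 12, 14, 12, 13, 13, 12, 12, 12, 11, 14, 12, 12]
-220 [13, 12, 12, 14, 22, 18, 16, 13, 12, 13, 15, 14, 12, 13, 13, 15, 13, 13, 10, 12, 13]
-216 [14, 12, 12, 20, 21, 20, 21, 22, 19, 14, 13, 14, 13, 12, 14, 12, 12, 12, 12, 12, 13]
-212 [12, 14, 12, 21, 22, 22, 23, 22, 21, 22, 21, 18, 16, 12, 12, 13, 13, 11, 13, 11, 13]
-208 [13, 15, 15, 20, 23, 22, 20, 21, 22, 22, 22, 21, 22, 22, 19, 13, 12, 
[... 2120 characters left out ...]
68, 67, 67, 69]
-116 [67, 68, 68, 68, 69, 69, 69, 68, 67, 69, 68, 68, 68, 66, 62, 67, 67, 68, 67, 71, 123]
-112 [65, 67, 69, 68, 67, 68, 69, 68, 67, 69, 68, 68, 67, 69, 64, 67, 68, 69, 67, 70, 152]
-108 [66, 68, 69, 68, 68, 70, 69, 70, 68, 70, 69, 68, 68, 68, 64, 67, 71, 67, 102, 154, 155]
-104 [64, 67, 68, 69, 67, 69, 68, 69, 69, 69, 69, 69, 70, 68, 66, 69, 154, 154, 155, 155, 152]
-100 [65, 69, 68, 69, 70, 70, 69, 69, 70, 69, 69, 69, 69, 70, 65, 69, 156, 156, 155, 154, 153]
-96 [109, 109, 109, 109, 110, 110, 110, 109, 110, 110, 109, 109, 110, 112, 111, 112, 151, 162, 215, 218, 223]
-92 [147, 147, 147, 149, 149, 148, 147, 147, 148, 146, 147, 147, 147, 146, 147, 148, 145, 174, 248, 248, 248]
```

```bash
python3 -c "
from h import *
p=cab(-168,0);print(p);go([*p,74],6.2)"
```

```text
[552.38263805 -69.74389176]
tcp [553.2 -73.5 407.3] [-1.7999e+02  1.3000e-01  6.1600e+00] -> world d [  -0.8    3.8 -178.3]
shift units, tool axes now [ 0.    -0.038  1.783] in final axes [-0.004 -0.039  1.783] turn [-0.     0.002 -0.001] deg J6 71.0
```

```bash
python3 -m jog '0 -0.038 0.4 0 0 0 -1;0 0 0.5 0 0 0 -1;0 0 0.5 0 0 0 -1;0 0 0.38 0 0 0 -1;0 0 0 0 0 0 -1';python3 -m jog '0 0 0 0 0 0 1;0 0 0 0 0 0 1;0 0 0 0 0 0 1;0 0 0 0 0 0 1;0 0 0 0 0 0 1' 30;python3 -m jog '-0.15 0 0 0 0 0 1;-0.25 0 0 0 0 0 1;-0.25 0 0 0 0 0 1;-0.2 0 0 0 0 0 1;0 0 0 0 0 0 1'
python3 -m jog '-0.2 0 0 0 0 0 1;-0.08 0 0 0 0 0 1;0 0 0 0 0 0 1;0 0 0 0 0 0 1'
```

```text
time: 13.6
tool_pos: [550.7, -70.1, 226.6]
tcp_rot: [-179.9, 0.5, 6.1]
ft_force: [-0.6, 0.5, 0.6]
finger_gap: 85.3
grip_force: 0.0
time: 14.22
tool_pos: [553.8, -70.1, 232.1]
tcp_rot: [179.8, -0.1, 6.2]
ft_force: [0.3, -6.4, 3.3]
finger_gap: 15.5
grip_force: 36.3
time: 14.85
tool_pos: [468.3, -79.5, 232.0]
tcp_rot: [179.8, -0.1, 6.2]
ft_force: [-0.5, -8.9, 1.0]
finger_gap: 15.8
grip_force: 36.1
time: 15.35
tool_pos: [441.9, -82.3, 232.2]
tcp_rot: [179.8, -0.2, 6.2]
ft_force: [5.2, -8.0, -1.2]
finger_gap: 15.6
grip_force: 35.6
```

```bash
python3 -m jog '0 0 0 0 0 0 -1;0 0 0 0 0 0 -1;0 0 0 0 0 0 -1;0 0 0 0 0 0 -1;0 0 -0.1 0 0 0 -1';python3 -m jog '0 0 -0.4 0 0 0 -1;0 0 -0.6 0 0 0 -1;0 0 -0.6 0 0 0 -1;0.5 0 -0.1 0 0 0 -1;0 0 0 0 0 0 -1';python3 - <<'E'
from h import *
s=snapshot("wrist"); g=s["img"].max(2); print(sense()["tool_pos"])
cv2.imwrite("pics/tray.png",s["img"][:,:,::-1])
for y in (-45,-25,30,50):   # along x on plane z=44 (wall tops) 
    xs=np.arange(-275,-85,1.);px=proj(s,[[*cab(x,y),44] for x in xs]).astype(np.float32)
    v=cv2.remap(g,px[None,:,0],px[None,:,1],cv2.INTER_LINEAR)[0].astype(int)
    e=np.nonzero(np.abs(v[4:]-v[:-4])>18)[0]; print("y",y,[(int(xs[i+2]),int(v[i]),int(v[i+4])) for i in e[::2]])
for x in (-160,-200,-220):
    ys=np.arange(-95,96,1.);px=proj(s,[[*cab(x,y),44] for y in ys]).astype(np.float32)
    v=cv2.remap(g,px[None,:,0],px[None,:,1],cv2.INTER_LINEAR)[0].astype(int)
    e=np.nonzero(np.abs(v[4:]-v[:-4])>18)[0]; print("x",x,[(int(ys[i+2]),int(v[i]),int(v[i+4])) for i in e[::2]])
E
```

```text
time: 15.98
tool_pos: [440.3, -81.0, 240.2]
tcp_rot: [-180.0, 0.1, 6.2]
ft_force: [-0.9, -0.0, 0.4]
finger_gap: 85.3
grip_force: 0.0
time: 16.6
tool_pos: [492.5, -75.7, 412.3]
tcp_rot: [180.0, -0.1, 6.2]
ft_force: [-0.5, -0.6, -1.1]
finger_gap: 85.2
grip_force: 0.0
[491.23298699 -75.6763379  411.19555806]
y -45 [(-271, 13, 63), (-269, 13, 232), (-267, 63, 246), (-261, 247, 218), (-259, 246, 116), (-257, 218, 105), (-238, 103, 79), (-236, 100, 69), (-231, 68, 97), (-229, 69, 145), (-227, 97, 147), (-209, 150, 81), (-207, 140, 71), (-186, 70, 51), (-130, 64, 31), (-128, 70, 13), (-126, 31, 12), (-103, 23, 142), (-101, 22, 247), (-99, 142, 247), (-91, 247, 128), (-89, 238, 98)]
y -25 [(-271, 22, 73), (-269, 22, 235), (-267, 73, 248), (-261, 248, 205), (-259, 248, 114), (-257, 205, 106), (-238, 103, 79), (-236, 101, 68), (-231, 68, 95), (-229, 68, 146), (-227, 95, 152), (-215, 152, 100), (-213, 150, 70), (-211, 100, 70), (-183, 50, 69), (-129, 71, 16), (-127, 53, 13), (-103, 14, 140), (-101, 14, 245), (-99, 140, 248), (-94, 249, 217), (-92, 248, 161), (-90, 217, 97), (-88, 161, 119)]
y 3
[... 1115 characters left out ...]
 69, 40), (-50, 67, 45), (-47, 40, 72), (19, 70, 51), (26, 69, 93), (28, 71, 157), (30, 93, 159), (89, 152, 69), (91, 137, 40), (93, 69, 39)]
x -200 [(-58, 15, 36), (-56, 17, 69), (-54, 36, 60), (-51, 66, 42), (-47, 42, 69), (1, 69, 91), (6, 97, 76), (13, 77, 112), (15, 88, 114), (19, 114, 45), (21, 97, 64), (40, 70, 104), (42, 70, 152), (44, 104, 157), (88, 152, 78), (90, 137, 53), (92, 78, 39)]
x -220 [(-58, 13, 61), (-56, 16, 141), (-54, 61, 116), (-52, 141, 49), (-50, 116, 67), (-48, 49, 139), (-46, 67, 149), (18, 156, 81), (20, 154, 100), (23, 69, 157), (25, 138, 157), (29, 157, 78), (31, 147, 69), (48, 70, 115), (50, 71, 155), (52, 115, 156), (88, 149, 72), (90, 140, 50), (92, 72, 40)]
```

View pics/tray.png

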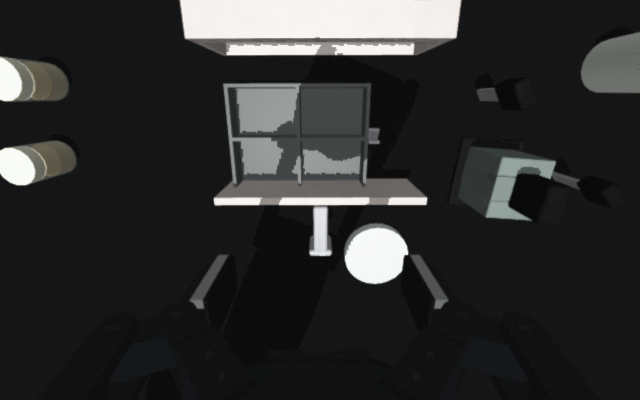

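The tray view shows the divider cross at about (300,138) and the compartments clearly. The tray centre is at roughly cab (-187,+18), offset to the left of the handle. Now I look at the jars.

```bash
python3 -m jog '0.08 -0.55 -0.1 0 0 0 -1;0.08 -0.55 -0.1 0 0 0 -1;0.08 -0.55 -0.1 0 0 0 -1;0.08 -0.55 -0.1 0 0 0 -1;0.08 -0.55 -0.1 0 0 0 -1';python3 -m jog '0.1 -0.55 0 0 0 0 -1;0.1 -0.55 0 0 0 0 -1;0 0 0 0 0 0 -1;0 0 0 0 0 0 -1'
cat >> h.py <<'E'
def jars(s,z=62):
    im=s["img"].astype(int); m=((im.min(2)>190)&(im.max(2)-im.min(2)<25)).astype(np.uint8)
    m=cv2.morphologyEx(m,cv2.MORPH_OPEN,np.ones((3,3)))
    out=[]
    for k in cv2.findContours(m,cv2.RETR_EXTERNAL,cv2.CHAIN_APPROX_NONE)[0]:
        if 150<cv2.contourArea(k)<20000:
            h=cv2.convexHull(k); P=pt(s,h.reshape(-1,2),z)[:,:2]; c,r=cv2.minEnclosingCircle(P.astype(np.float32))
            out.append((np.round(c,1),round(r,1),round(cv2.contourArea(k)),cv2.boundingRect(k)))
    return out
E
python3 - <<'E'
from h import *
s=snapshot("wrist");cv2.imwrite("pics/j1.png",s["img"][:,:,::-1]);print(sense()["tool_pos"])
for j in jars(s): print(j)
E
```

```text
time: 17.27
tool_pos: [499.6, 203.1, 461.0]
tcp_rot: [180.0, 0.0, 6.2]
ft_force: [1.1, -0.4, -0.5]
finger_gap: 85.8
grip_force: 0.0
time: 17.77
tool_pos: [508.2, 312.9, 460.3]
tcp_rot: [179.9, 0.1, 6.2]
ft_force: [1.1, -0.2, -0.3]
finger_gap: 85.1
grip_force: 0.0
[508.42194115 312.33755923 460.61398013]
(array([ 408.1, -115.4]), 49.7, 1736, (572, 234, 57, 60))
(array([458.8, -62.6]), 80.9, 676, (526, 226, 114, 7))
(array([469.1, 267. ]), 22.7, 747, (334, 182, 32, 33))
(array([509.5,  21. ]), 27.7, 806, (519, 176, 40, 26))
(array([518.5, -48.9]), 27.5, 698, (575, 175, 36, 26))
(array([467.1, 381.1]), 22.4, 797, (248, 175, 33, 32))
(array([569.2, -44.6]), 28.9, 990, (585, 133, 40, 34))
(array([561.4,  26. ]), 30.2, 1138, (528, 133, 43, 34))
(array([546. , 359.5]), 22.0, 946, (267, 114, 35, 36))
(array([560.8, 262.7]), 21.5, 905, (347, 111, 34, 36))
(array([674.4, -17.4]), 68.9, 5728, (572, 0, 68, 108))
```

Four jars found: A(469,267), B(467,381), C(546,359.5) and D(561,263). The jaw along y clears the neighbours in every case.

```bash
python3 -c "
from h import *
go([469,267,50],6.2)
for c in [(-216,-26),(-158,-26),(-216,62),(-158,62)]: print(c,cab(*c).round(1))"
```

```text
tcp [508.4 312.3 460.6] [1.7996e+02 3.0000e-02 6.1500e+00] -> world d [ -39.4  -45.3 -255.6]
shift units, tool axes now [-0.439  0.407  2.557] in final axes [-0.441  0.408  2.556] turn [ 0.001  0.001 -0.001] deg J6 110.5
(-216, -26) [ 507.5 -100.8]
(-158, -26) [565.1 -94.5]
(-216, 62) [498.  -13.3]
(-158, 62) [555.6  -7. ]
```

```bash
python3 -m jog '-0.44 0.41 0 0 0 0 -1;0 0 0.6 0 0 0 -1;0 0 0.6 0 0 0 -1;0 0 0.6 0 0 0 -1;0 0 0.5 0 0 0 -1';python3 -m jog '0 0 0.25 0 0 0 -1;0 0 0 0 0 0 -1;0 0 0 0 0 0 1;0 0 0 0 0 0 1;0 0 0 0 0 0 1' 25;python3 -m jog '0 0 0 0 0 0 1;0 0 0 0 0 0 1;0 0 -0.3 0 0 0 1;0 0 -0.5 0 0 0 1;0 0 -0.5 0 0 0 1'
python3 -c "
from h import *
go([507.5,-100.8,65],6.2)"
```

```text
time: 18.45
tool_pos: [468.9, 265.9, 228.9]
tcp_rot: [180.0, 0.0, 6.1]
ft_force: [-0.3, 1.0, -0.3]
finger_gap: 85.6
grip_force: 0.0
time: 19.08
tool_pos: [470.3, 268.1, 207.8]
tcp_rot: [-180.0, -0.2, 6.2]
ft_force: [0.4, -1.6, 6.5]
finger_gap: 43.1
grip_force: 24.8
time: 19.7
tool_pos: [469.1, 267.8, 337.7]
tcp_rot: [-180.0, -0.0, 6.2]
ft_force: [1.5, 0.2, -1.8]
finger_gap: 43.6
grip_force: 25.9
tcp [469.1 267.8 337.7] [-1.7999e+02 -2.0000e-02  6.1900e+00] -> world d [  38.4 -368.6 -117.7]
shift units, tool axes now [-0.016  3.706  1.176] in final axes [-0.017  3.706  1.177] turn [-0. -0. -0.] deg J6 108.1
```

```bash
python3 -m jog '0 0.55 0 0 0 0 1;0 0.55 0 0 0 0 1;0 0.55 0 0 0 0 1;0 0.55 0 0 0 0 1;0 0.55 0 0 0 0 1';python3 -m jog '0 0.5 0 0 0 0 1;0 0.45 0 0 0 0 1;-0.017 0 0 0 0 0 1;0 0 0 0 0 0 1'
python3 -c "
from h import *
go([507.5,-100.8,65],6.2);print(sense()['finger_gap'])"
```

```text
time: 20.32
tool_pos: [499.0, -7.2, 336.8]
tcp_rot: [180.0, -0.1, 6.2]
ft_force: [0.4, 0.2, -0.2]
finger_gap: 43.1
grip_force: 26.1
time: 20.82
tool_pos: [507.4, -100.0, 336.1]
tcp_rot: [-180.0, -0.0, 6.1]
ft_force: [-0.4, -0.0, -0.9]
finger_gap: 43.1
grip_force: 26.1
tcp [ 507.4 -100.   336.1] [-1.7999e+02 -3.0000e-02  6.1400e+00] -> world d [ 1.000e-01 -8.000e-01 -1.161e+02]
shift units, tool axes now [-0.     0.008  1.161] in final axes [0.    0.008 1.161] turn [-0.    -0.    -0.001] deg J6 67.0
43.10216873842563
```

```bash
python3 -m jog '0 0 0.4 0 0 0 1;0 0 0.4 0 0 0 1;0 0 0.25 0 0 0 1;0 0 0.06 0 0 0 1;0 0 0 0 0 0 1';python3 -m jog '0 0 0.03 0 0 0 1;0 0 0 0 0 0 1'; python3 -m jog '0 0 0.015 0 0 0 1;0 0 0 0 0 0 1'
```

```text
time: 21.45
tool_pos: [507.8, -99.4, 225.3]
tcp_rot: [-180.0, -0.0, 6.3]
ft_force: [0.5, -0.2, 0.1]
finger_gap: 42.9
grip_force: 26.1
time: 21.7
tool_pos: [507.9, -100.2, 222.6]
tcp_rot: [180.0, -0.1, 6.2]
ft_force: [-0.2, 0.1, -1.4]
finger_gap: 43.1
grip_force: 26.1
time: 21.95
tool_pos: [508.3, -100.3, 221.8]
tcp_rot: [180.0, -0.1, 6.2]
ft_force: [-0.4, 1.0, 6.5]
finger_gap: 43.0
grip_force: 26.7
```

```bash
python3 -m jog '0 0 0 0 0 0 -0.35;0 0 0 0 0 0 -0.35;0 0 0 0 0 0 -0.35;0 0 -0.3 0 0 0 -0.35;0 0 -0.6 0 0 0 -0.35';python3 -m jog '0 -0.5 -0.4 0 0 0 -1;0.1 -0.55 -0.3 0 0 0 -1;0.1 -0.6 0 0 0 0 -1;0.1 -0.6 0 0 0 0 -1;0.1 -0.6 0 0 0 0 -1';python3 -m jog '0.1 -0.6 0 0 0 0 -1;0 -0.6 0 0 0 0 -1;0 0 0 0 0 0 -1;0 0 0 0 0 0 -1'
python3 - <<'E'
from h import *
s=snapshot("wrist")
for j in jars(s):
    if j[0][1]>150: print(j)
go([562,263,50],6.2)
E
```

```text
time: 22.58
tool_pos: [506.0, -99.8, 307.9]
tcp_rot: [-179.8, 0.4, 6.2]
ft_force: [1.5, -0.8, 0.7]
finger_gap: 57.7
grip_force: 0.0
time: 23.2
tool_pos: [516.4, 187.4, 379.0]
tcp_rot: [180.0, -0.0, 6.2]
ft_force: [1.1, 0.3, 0.9]
finger_gap: 85.4
grip_force: 0.0
time: 23.7
tool_pos: [513.5, 305.9, 378.3]
tcp_rot: [180.0, 0.0, 6.2]
ft_force: [0.4, -0.5, -0.5]
finger_gap: 85.5
grip_force: 0.0
(array([410.7, 168.3]), 39.2, 400, (414, 256, 33, 52))
(array([383.5, 417. ]), 39.7, 398, (191, 256, 34, 52))
(array([469.2, 378.8]), 25.1, 1387, (223, 195, 44, 43))
(array([546.7, 358.6]), 22.9, 1584, (246, 123, 45, 46))
(array([561.3, 263.3]), 22.6, 1575, (346, 119, 45, 46))
tcp [513.8 305.2 378.5] [1.7996e+02 3.0000e-02 6.1600e+00] -> world d [  48.2  -42.2 -173.5]
shift units, tool axes now [0.435 0.47  1.735] in final axes [0.434 0.472 1.735] turn [ 0.001  0.    -0.001] deg J6 109.6
```

```bash
python3 -m jog '0.43 0.47 0 0 0 0 -1;0 0 0.6 0 0 0 -1;0 0 0.6 0 0 0 -1;0 0 0.5 0 0 0 -1;0 0 0 0 0 0 -1';python3 -m jog '0 0 0.03 0 0 0 -1;0 0 0 0 0 0 1;0 0 0 0 0 0 1;0 0 0 0 0 0 1;0 0 0 0 0 0 1' 25;python3 -m jog '0 0 0 0 0 0 1;0 0 0 0 0 0 1;0 0 -0.3 0 0 0 1;0 0 -0.5 0 0 0 1;0 0 -0.5 0 0 0 1'
python3 -c "
from h import *
go([565.1,-94.5,65],6.2)"
```

```text
time: 24.38
tool_pos: [558.4, 261.9, 203.8]
tcp_rot: [179.8, 0.6, 6.0]
ft_force: [-0.6, -1.0, -0.3]
finger_gap: 85.3
grip_force: 0.0
time: 25.0
tool_pos: [561.4, 264.9, 208.0]
tcp_rot: [-180.0, -0.2, 6.2]
ft_force: [-1.3, -1.2, 6.5]
finger_gap: 43.2
grip_force: 24.8
time: 25.62
tool_pos: [560.3, 264.6, 337.3]
tcp_rot: [180.0, 0.0, 6.2]
ft_force: [0.9, 0.2, -0.7]
finger_gap: 42.9
grip_force: 25.9
tcp [560.3 264.6 337.3] [1.7999e+02 2.0000e-02 6.1900e+00] -> world d [   4.8 -359.1 -117.3]
shift units, tool axes now [-0.339  3.575  1.174] in final axes [-0.34   3.575  1.173] turn [ 0.  0. -0.] deg J6 104.3
```

```bash
python3 -m jog '-0.05 0.55 0 0 0 0 1;-0.05 0.55 0 0 0 0 1;-0.05 0.55 0 0 0 0 1;-0.05 0.55 0 0 0 0 1;-0.05 0.55 0 0 0 0 1';python3 -m jog '-0.05 0.45 0 0 0 0 1;-0.04 0.375 0 0 0 0 1;0 0 0.3 0 0 0 1;0 0 0.3 0 0 0 1;0 0 0 0 0 0 1'
python3 -c "
from h import *
go([565.1,-94.5,67],6.2);print(sense()['finger_gap'])"
```

```text
time: 26.25
tool_pos: [565.1, -13.1, 336.5]
tcp_rot: [180.0, -0.1, 6.2]
ft_force: [0.9, 0.4, -1.2]
finger_gap: 43.1
grip_force: 26.1
time: 26.88
tool_pos: [563.9, -94.2, 273.3]
tcp_rot: [-179.9, 0.3, 6.2]
ft_force: [-0.6, 0.5, -1.3]
finger_gap: 42.9
grip_force: 26.1
tcp [563.9 -94.2 273.3] [-179.89    0.29    6.18] -> world d [  1.2  -0.3 -51.3]
shift units, tool axes now [0.014 0.005 0.513] in final axes [0.011 0.004 0.513] turn [-0.002  0.005 -0.   ] deg J6 69.2
42.901391821901775
```

```bash
python3 -m jog '0 0 0.3 0 0 0 1;0 0 0.18 0 0 0 1;0 0 0 0 0 0 1;0 0 0.02 0 0 0 1;0 0 0 0 0 0 1';python3 -m jog '0 0 0.015 0 0 0 1;0 0 0 0 0 0 1'
```

```text
time: 27.5
tool_pos: [565.8, -94.6, 226.9]
tcp_rot: [180.0, -0.1, 6.2]
ft_force: [0.1, -0.9, -0.7]
finger_gap: 43.0
grip_force: 26.1
time: 27.75
tool_pos: [565.4, -94.6, 224.5]
tcp_rot: [180.0, -0.0, 6.2]
ft_force: [0.4, 0.2, -1.0]
finger_gap: 43.2
grip_force: 26.1
```

```bash
python3 -m jog '0 0 0.025 0 0 0 1;0 0 0 0 0 0 1;0 0 0 0 0 0 1';python3 -m jog '0 0 0.01 0 0 0 1;0 0 0 0 0 0 1'
```

```text
time: 28.12
tool_pos: [565.4, -94.6, 221.9]
tcp_rot: [180.0, -0.0, 6.2]
ft_force: [0.4, -0.6, 0.7]
finger_gap: 43.3
grip_force: 26.2
time: 28.38
tool_pos: [565.9, -94.6, 221.9]
tcp_rot: [180.0, -0.1, 6.2]
ft_force: [-0.7, 0.3, 6.0]
finger_gap: 43.0
grip_force: 26.8
```

```bash
python3 -m jog '0 0 0 0 0 0 -0.35;0 0 0 0 0 0 -0.35;0 0 0 0 0 0 -0.35;0 0 -0.3 0 0 0 -0.35;0 0 -0.6 0 0 0 -0.35';python3 -m jog '0 -0.5 -0.4 0 0 0 -1;0 -0.55 -0.3 0 0 0 -1;0 -0.6 0 0 0 0 -1;0 -0.6 0 0 0 0 -1;0 -0.6 0 0 0 0 -1';python3 -m jog '0 -0.6 0 0 0 0 -1;0 -0.6 0 0 0 0 -1;0 -0.3 0 0 0 0 -1;0 0 0 0 0 0 -1;0 0 0 0 0 0 -1'
python3 - <<'E'
from h import *
s=snapshot("wrist")
for j in jars(s):
    if j[0][1]>150: print(j)
go([547,358.6,50],6.2)
E
```

```text
time: 29.0
tool_pos: [563.8, -94.2, 308.2]
tcp_rot: [-179.8, 0.4, 6.2]
ft_force: [1.1, -1.1, 0.9]
finger_gap: 57.7
grip_force: 0.0
time: 29.62
tool_pos: [534.2, 189.3, 379.9]
tcp_rot: [-180.0, -0.0, 6.2]
ft_force: [0.6, -0.2, -0.1]
finger_gap: 85.4
grip_force: 0.0
time: 30.25
tool_pos: [518.6, 336.1, 379.4]
tcp_rot: [180.0, 0.0, 6.2]
ft_force: [0.5, -0.4, 0.0]
finger_gap: 85.4
grip_force: 0.0
(array([192.8, 726.3]), 27.4, 230, (0, 370, 18, 30))
(array([414.7, 199.7]), 41.4, 488, (412, 255, 35, 54))
(array([388. , 446.6]), 41.1, 486, (191, 255, 35, 54))
(array([473.1, 380.7]), 28.5, 1466, (252, 196, 42, 49))
(array([547.7, 360.2]), 23.7, 1557, (277, 129, 43, 48))
tcp [518.8 335.6 379.6] [1.7997e+02 2.0000e-02 6.1400e+00] -> world d [  28.2   23.  -174.6]
shift units, tool axes now [ 0.305 -0.199  1.745] in final axes [ 0.305 -0.198  1.746] turn [ 0.001  0.    -0.001] deg J6 112.0
```

```bash
python3 -m jog '0.3 -0.2 0 0 0 0 -1;0 0 0.6 0 0 0 -1;0 0 0.6 0 0 0 -1;0 0 0.5 0 0 0 -1;0 0 0 0 0 0 -1';python3 -m jog '0 0 0.04 0 0 0 -1;0 0 0 0 0 0 1;0 0 0 0 0 0 1;0 0 0 0 0 0 1;0 0 0 0 0 0 1' 25;python3 -m jog '0 0 0 0 0 0 1;0 0 0 0 0 0 1;0 0 -0.3 0 0 0 1;0 0 -0.5 0 0 0 1;0 0 -0.5 0 0 0 1'
python3 -c "
from h import *
go([555.6,-7,67],6.2)"
```

```text
time: 30.92
tool_pos: [544.3, 357.0, 204.3]
tcp_rot: [179.8, 0.6, 6.1]
ft_force: [-0.3, -0.6, 0.5]
finger_gap: 85.7
grip_force: 0.0
time: 31.55
tool_pos: [547.0, 360.2, 208.0]
tcp_rot: [-179.9, -0.2, 6.2]
ft_force: [0.1, -1.2, 6.0]
finger_gap: 43.4
grip_force: 24.8
time: 32.17
tool_pos: [546.0, 359.7, 337.2]
tcp_rot: [180.0, 0.0, 6.2]
ft_force: [1.1, 0.0, -0.9]
finger_gap: 43.2
grip_force: 25.9
tcp [546.  359.7 337.2] [1.7999e+02 2.0000e-02 6.1900e+00] -> world d [   9.6 -366.7 -115.2]
shift units, tool axes now [-0.299  3.656  1.153] in final axes [-0.3    3.656  1.152] turn [ 0.  0. -0.] deg J6 112.7
```

```bash
python3 -m jog '-0.05 0.55 0 0 0 0 1;-0.05 0.55 0 0 0 0 1;-0.05 0.55 0 0 0 0 1;-0.05 0.55 0 0 0 0 1;-0.05 0.55 0 0 0 0 1';python3 -m jog '-0.05 0.5 0 0 0 0 1;0 0.41 0 0 0 0 1;0 0 0.4 0 0 0 1;0 0 0.4 0 0 0 1;0 0 0 0 0 0 1'; python3 -m jog '0 0 0 0 0 0 1;0 0 0.25 0 0 0 1;0 0 0 0 0 0 1;0 0 0 0 0 0 1'
```

```text
time: 32.8
tool_pos: [550.8, 82.0, 336.4]
tcp_rot: [180.0, -0.1, 6.2]
ft_force: [1.0, -0.4, -1.1]
finger_gap: 43.2
grip_force: 26.0
time: 33.42
tool_pos: [554.0, -7.3, 252.5]
tcp_rot: [-179.9, 0.4, 6.2]
ft_force: [-0.5, -0.5, -1.2]
finger_gap: 43.2
grip_force: 26.0
time: 33.92
tool_pos: [556.6, -7.3, 232.8]
tcp_rot: [180.0, -0.1, 6.2]
ft_force: [-0.1, -0.1, -1.0]
finger_gap: 43.4
grip_force: 26.0
```

```bash
python3 -m jog '0 0 0.09 0 0 0 1;0 0 0 0 0 0 1;0 0 0 0 0 0 1';python3 -m jog '0 0 0.015 0 0 0 1;0 0 0 0 0 0 1;0 0 0 0 0 0 1'
```

```text
time: 34.3
tool_pos: [556.0, -7.4, 222.0]
tcp_rot: [180.0, -0.0, 6.2]
ft_force: [1.0, -0.1, 0.8]
finger_gap: 43.2
grip_force: 26.1
time: 34.67
tool_pos: [556.7, -7.3, 221.9]
tcp_rot: [180.0, -0.2, 6.2]
ft_force: [-0.7, 0.8, 8.0]
finger_gap: 43.2
grip_force: 26.7
```

```bash
python3 -m jog '0 0 0 0 0 0 -0.35;0 0 0 0 0 0 -0.35;0 0 0 0 0 0 -0.35;0 0 -0.3 0 0 0 -0.35;0 0 -0.6 0 0 0 -0.35';python3 -m jog '-0.05 -0.5 -0.4 0 0 0 -1;-0.05 -0.55 -0.3 0 0 0 -1;-0.1 -0.6 0 0 0 0 -1;-0.1 -0.6 0 0 0 0 -1;-0.1 -0.6 0 0 0 0 -1';python3 -m jog '0 -0.6 0 0 0 0 -1;-0.1 -0.4 0 0 0 0 -1;0 0 0 0 0 0 -1;0 0 0 0 0 0 -1'
python3 - <<'E'
from h import *
s=snapshot("wrist")
for j in jars(s):
    if j[0][1]>150: print(j)
go([467.5,380,50],6.2)
E
```

```text
time: 35.3
tool_pos: [554.3, -7.2, 307.7]
tcp_rot: [-179.9, 0.4, 6.2]
ft_force: [1.2, 0.1, 0.2]
finger_gap: 57.9
grip_force: 0.0
time: 35.92
tool_pos: [484.9, 271.8, 379.1]
tcp_rot: [-180.0, -0.0, 6.2]
ft_force: [1.6, -0.1, 0.7]
finger_gap: 85.7
grip_force: 0.0
time: 36.42
tool_pos: [465.0, 368.0, 378.6]
tcp_rot: [180.0, 0.0, 6.2]
ft_force: [0.4, -0.2, 0.5]
finger_gap: 85.3
grip_force: 0.0
(array([184.1, 733.2]), 61.5, 750, (0, 324, 37, 73))
(array([362.3, 232.6]), 42.8, 624, (410, 254, 39, 55))
(array([335.6, 478.3]), 42.7, 628, (189, 254, 39, 56))
(array([471.2, 380.7]), 27.3, 1751, (284, 151, 44, 52))
tcp [465.3 367.6 378.8] [1.7996e+02 2.0000e-02 6.1500e+00] -> world d [   2.2   12.4 -173.8]
shift units, tool axes now [ 0.035 -0.122  1.737] in final axes [ 0.035 -0.121  1.738] turn [ 0.001  0.    -0.001] deg J6 117.2
```

```bash
python3 -m jog '0.03 -0.125 0.3 0 0 0 -1;0 0 0.6 0 0 0 -1;0 0 0.6 0 0 0 -1;0 0 0.2 0 0 0 -1;0 0 0 0 0 0 -1';python3 -m jog '0 0 0.04 0 0 0 -1;0 0 0 0 0 0 1;0 0 0 0 0 0 1;0 0 0 0 0 0 1;0 0 0 0 0 0 1' 25;python3 -m jog '0 0 0 0 0 0 1;0 0 0 0 0 0 1;0 0 -0.3 0 0 0 1;0 0 -0.5 0 0 0 1;0 0 -0.5 0 0 0 1'
python3 -c "
from h import *
go([498,-13.3,67],6.2)"
```

```text
time: 37.1
tool_pos: [466.8, 380.1, 208.4]
tcp_rot: [179.9, 0.1, 6.1]
ft_force: [0.7, -0.2, 0.9]
finger_gap: 85.5
grip_force: 0.0
time: 37.72
tool_pos: [467.1, 381.5, 206.4]
tcp_rot: [-179.9, -0.1, 6.2]
ft_force: [-0.1, -1.2, 7.5]
finger_gap: 43.4
grip_force: 25.0
time: 38.35
tool_pos: [466.3, 381.0, 335.9]
tcp_rot: [180.0, 0.1, 6.2]
ft_force: [0.1, 0.5, -1.3]
finger_gap: 43.6
grip_force: 26.0
tcp [466.3 381.  335.9] [1.7996e+02 7.0000e-02 6.1900e+00] -> world d [  31.7 -394.3 -113.9]
shift units, tool axes now [-0.108  3.953  1.141] in final axes [-0.11   3.954  1.139] turn [ 0.001  0.001 -0.   ] deg J6 118.2
```

```bash
python3 -m jog '-0.02 0.57 0 0 0 0 1;-0.02 0.57 0 0 0 0 1;-0.02 0.57 0 0 0 0 1;-0.02 0.57 0 0 0 0 1;-0.03 0.57 0 0 0 0 1';python3 -m jog '0 0.55 0 0 0 0 1;0 0.55 0 0 0 0 1;0 0 0.4 0 0 0 1;0 0 0.4 0 0 0 1;0 0 0 0 0 0 1'; python3 -m jog '0 0 0 0 0 0 1;0 0 0.25 0 0 0 1;0 0 0.07 0 0 0 1;0 0 0 0 0 0 1;0 0 0 0 0 0 1'
```

```text
time: 38.98
tool_pos: [486.1, 94.9, 335.1]
tcp_rot: [180.0, -0.0, 6.2]
ft_force: [0.1, -0.4, -0.5]
finger_gap: 43.6
grip_force: 26.1
time: 39.6
tool_pos: [496.2, -12.7, 251.6]
tcp_rot: [-179.9, 0.4, 6.2]
ft_force: [0.0, -0.2, -1.5]
finger_gap: 43.1
grip_force: 26.2
time: 40.22
tool_pos: [498.9, -12.7, 224.4]
tcp_rot: [180.0, -0.1, 6.2]
ft_force: [0.6, -0.1, -0.2]
finger_gap: 43.1
grip_force: 26.2
```

```bash
python3 -m jog '0 0 0.03 0 0 0 1;0 0 0 0 0 0 1;0 0 0 0 0 0 1';python3 -m jog '0 0 0.015 0 0 0 1;0 0 0 0 0 0 1;0 0 0 0 0 0 1'
```

```text
time: 40.6
tool_pos: [498.5, -12.8, 220.4]
tcp_rot: [180.0, -0.0, 6.2]
ft_force: [0.4, -0.6, 1.0]
finger_gap: 43.6
grip_force: 26.3
time: 40.98
tool_pos: [499.3, -12.8, 220.3]
tcp_rot: [180.0, -0.2, 6.2]
ft_force: [-0.9, 1.1, 9.1]
finger_gap: 43.6
grip_force: 27.1
```

```bash
python3 -m jog '0 0 0 0 0 0 -0.35;0 0 0 0 0 0 -0.35;0 0 0 0 0 0 -0.35;0 0 -0.3 0 0 0 -0.35;0 0 -0.6 0 0 0 -0.35';python3 -m jog '0 0 -0.6 0 0 0 -1;-0.32 0.31 -0.3 0 0 0 -1;-0.32 0.32 0 0 0 0 -1;0 0 0 0 0 0 -1;0 0 0 0 0 0 -1'
python3 - <<'E'
from h import *
s=snapshot("wrist");cv2.imwrite("pics/jt.png",s["img"][:,:,::-1])
for j in jars(s,76):
    print(j,tocab(j[0]).round(1))
go([*cab(-280,0),74],6.2)
# handle rows on z=92
g=s["img"].max(2)
for x in (-315,-310,-306,-300,-290,-275):
    ys=np.arange(-20,21,2);px=proj(s,[[*cab(x,y),92] for y in ys]).astype(np.float32)
    print(x,cv2.remap(g,px[None,:,0],px[None,:,1],cv2.INTER_LINEAR)[0].tolist())
E
```

```text
time: 41.6
tool_pos: [496.7, -12.6, 306.2]
tcp_rot: [-179.9, 0.4, 6.2]
ft_force: [2.3, 0.5, 0.1]
finger_gap: 57.7
grip_force: 0.0
time: 42.22
tool_pos: [441.4, -82.2, 398.3]
tcp_rot: [-180.0, 0.0, 6.1]
ft_force: [0.1, -0.5, 0.2]
finger_gap: 85.5
grip_force: 0.0
(array([ 399.9, -154.1]), 37.9, 3290, (347, 194, 68, 63)) [-328.7  -67.4]
(array([435.1, -83.9]), 30.9, 618, (308, 160, 24, 56)) [-286.1   -1.4]
(array([469.5, -79.6]), 118.0, 1676, (202, 147, 236, 11)) [-251.5   -0.8]
(array([ 505.6, -295.7]), 43.8, 1927, (503, 106, 77, 73)) [-238.9 -219.6]
(array([ 503.6, -104.8]), 21.6, 1497, (328, 101, 43, 46)) [-220.3  -29.6]
(array([501.4, -10. ]), 26.4, 1773, (232, 91, 46, 52)) [-212.2   64.9]
(array([553.8, -47.8]), 77.2, 6551, (213, 22, 163, 101)) [-164.2   21.7]
tcp [441.6 -81.9 398.2] [-1.7997e+02  2.0000e-02  6.1900e+00] -> world d [  -0.6    0.  -169.2]
shift units, tool axes now [-0.005 -0.     1.692] in final axes [-6.000e-03 -1.000e-03  1.692e+00] turn [-0.001  0.    -0.   ] deg J6 66.8
-315 [41, 41, 41, 41, 40, 40, 41, 41, 41, 41, 42, 42, 40, 41, 41, 41, 40, 40, 41, 41, 40]
-310 [40, 41, 40, 41, 54, 71, 71, 77, 83, 89, 89, 84, 73, 67, 66, 47, 40, 40, 42, 41, 42]
-306 [42, 41, 43, 115, 251, 255, 255, 255, 255, 255, 255, 255, 255, 255, 255, 252, 105, 40, 41, 41, 41]
-300 [42, 41, 41, 65, 144, 157, 223, 253, 255, 255, 254, 255, 255, 227, 155, 143, 61, 42, 42, 41, 42]
-290 [41, 41, 41, 41, 64, 121, 223, 254, 255, 255, 255, 255, 255, 213, 115, 67, 41, 42, 41, 41, 42]
-275 [42, 41, 40, 39, 31, 39, 162, 193, 200, 203, 241, 246, 255, 236, 59, 40, 40, 41, 42, 40, 40]
```

View pics/jt.png

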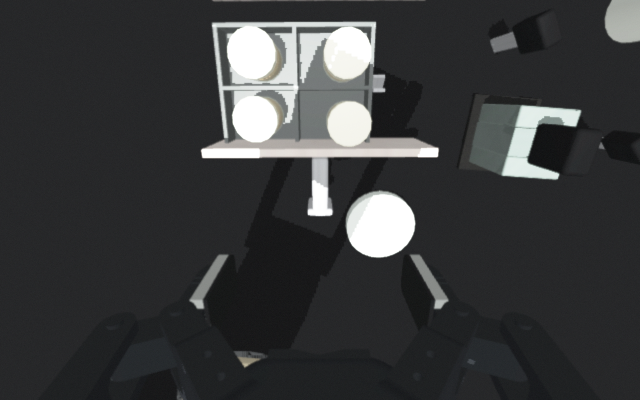

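All four jars stand upright in separate compartments, with caps at about (255,52), (347,52), (258,117) and (349,122). I grip the handle and push the drawer shut.

```bash
python3 -m jog '0 0 0.5 0 0 0 -1;0 0 0.5 0 0 0 -1;0 0 0.5 0 0 0 -1;0 0 0.19 0 0 0 -1;0 0 0 0 0 0 -1';python3 -m jog '0 0 0 0 0 0 1;0 0 0 0 0 0 1;0 0 0 0 0 0 1;0 0 0 0 0 0 1;0 0 0 0 0 0 1' 50;python3 -m jog '0.08 0 0 0 0 0 1;0.14 0 0 0 0 0 1;0.18 0 0 0 0 0 1;0.18 0 0 0 0 0 1;0.18 0 0 0 0 0 1'
python3 -m jog '0.18 0 0 0 0 0 1;0.14 0 0 0 0 0 1;0.1 0 0 0 0 0 1;0.05 0 0 0 0 0 1;0 0 0 0 0 0 1'
```

```text
time: 42.9
tool_pos: [440.6, -81.1, 227.2]
tcp_rot: [-179.9, 0.3, 6.3]
ft_force: [0.2, 0.3, -0.4]
finger_gap: 85.4
grip_force: 0.0
time: 43.52
tool_pos: [441.8, -82.8, 230.4]
tcp_rot: [179.9, -0.1, 6.2]
ft_force: [-0.7, -4.1, 5.2]
finger_gap: 15.1
grip_force: 50.6
time: 44.15
tool_pos: [517.9, -74.4, 230.4]
tcp_rot: [180.0, -0.1, 6.2]
ft_force: [-2.6, -3.4, 8.2]
finger_gap: 15.3
grip_force: 51.0
time: 44.78
tool_pos: [564.3, -69.3, 230.3]
tcp_rot: [180.0, -0.0, 6.2]
ft_force: [-1.6, -3.0, 6.9]
finger_gap: 15.3
grip_force: 51.1
```

```bash
python3 -m jog '0.1 0 0 0 0 0 1;0.08 0 0 0 0 0 1;0.05 0 0 0 0 0 1;0 0 0 0 0 0 1';python3 -m jog '0.03 0 0 0 0 0 1;0 0 0 0 0 0 1;0.02 0 0 0 0 0 1;0 0 0 0 0 0 1;0 0 0 0 0 0 1'
```

```text
time: 45.28
tool_pos: [586.8, -66.8, 230.3]
tcp_rot: [180.0, 0.0, 6.2]
ft_force: [-3.9, -2.6, 8.8]
finger_gap: 15.3
grip_force: 51.4
time: 45.9
tool_pos: [589.6, -66.6, 230.3]
tcp_rot: [-180.0, 0.4, 6.2]
ft_force: [-23.4, -2.8, 23.2]
finger_gap: 15.8
grip_force: 53.6
```

```bash
python3 -m jog '0.01 0 0 0 0 0 1;0 0 0 0 0 0 1;-0.04 0 0 0 0 0 1;0 0 0 0 0 0 1;0 0 0 0 0 0 1';python3 -m jog '0 0 0 0 0 0 -1;0 0 0 0 0 0 -1;0 0 0 0 0 0 -1;0 0 0 0 0 0 -1;0 0 -0.1 0 0 0 -1';python3 -m jog '0 0 -0.4 0 0 0 -1;0 0 -0.6 0 0 0 -1;0 0 -0.6 0 0 0 -1;0 0 0 0 0 0 -1;0 0 0 0 0 0 -1'
python3 - <<'E'
from h import *
s=snapshot("wrist");g=s["img"].max(2)
for x in (-200,-196,-192,-180,-170,-166,-164,-162,-160,-158,-156,-152):
    px=proj(s,[[*cab(x,y),92] for y in range(-6,7,2)]).astype(np.float32)
    print(x,cv2.remap(g,px[None,:,0],px[None,:,1],cv2.INTER_LINEAR)[0].tolist())
t=snapshot("top")
for k in jars(t,18): print(k)
st=pt(t,[(413,226)],128);print(sense()["time"])
E
```

```text
time: 46.52
tool_pos: [588.2, -66.7, 230.3]
tcp_rot: [180.0, 0.1, 6.2]
ft_force: [-6.2, -3.1, 10.9]
finger_gap: 15.3
grip_force: 51.7
time: 47.15
tool_pos: [588.0, -66.2, 238.8]
tcp_rot: [-180.0, 0.1, 6.2]
ft_force: [-0.5, -0.6, 0.3]
finger_gap: 85.7
grip_force: 0.0
time: 47.78
tool_pos: [588.5, -66.3, 400.2]
tcp_rot: [180.0, -0.1, 6.2]
ft_force: [-0.2, 0.2, -0.9]
finger_gap: 85.3
grip_force: 0.0
-200 [11, 12, 12, 12, 13, 12, 14]
-196 [14, 13, 12, 15, 13, 13, 14]
-192 [10, 11, 11, 13, 13, 12, 14]
-180 [20, 18, 13, 12, 13, 13, 11]
-170 [22, 21, 21, 22, 21, 21, 22]
-166 [32, 33, 32, 33, 31, 32, 40]
-164 [157, 176, 174, 164, 161, 158, 167]
-162 [222, 227, 227, 219, 221, 230, 223]
-160 [222, 223, 223, 218, 222, 228, 223]
-158 [208, 223, 224, 219, 223, 226, 191]
-156 [207, 224, 225, 219, 223, 227, 184]
-152 [207, 225, 227, 223, 225, 227, 186]
(array([ 357.6, -963.4]), 47.6, 245, (615, 271, 25, 28))
(array([ 368.8, -183.3]), 41.4, 264, (364, 261, 16, 28))
(array([732.9,  36.8]), 105.7, 780, (285, 120, 22, 66))
(array([933.6, 454.7]), 255.5, 2808, (86, 67, 162, 41))
47.875
```

```bash
python3 -c "
from bench import *
print(hand_in())"
```

```text
the job is handed in; nothing more can be done
None
```

The job is handed in: the key is back in its stand, all four jars stand upright in separate compartments, and the drawer stayed shut after I let go of the handle; I saw no disturbance to the bystanders but took no final picture to check them.

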